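# Unclamp a soldered board and hold it up to the inspection camera

### The arm

A 6-joint arm with a two-finger parallel gripper is mounted at the origin on a cart in front of the work surface, level with it; the furniture and walls round the work are solid. World frame = base frame: x ahead of the robot, y to its left, z up, the work surface at z = 0. Lengths are in m, angles in rad, forces in N, time in s.
With the tool pointing down it reaches from about 0.425 to 0.95 m from the base axis. Payload 3.5 kg.
Tool frame: the origin (TCP) lies between the finger pads; the fingertips stand 19 mm ahead of it and the grasp point (between the pads) is the TCP (ctrl.nose_length is the distance from the TCP to the fingertips, in m); z points along the fingers, y is the line along which they close (so a half turn about z gives the same grasp; the last joint's range is limited). The gripper opens to 85 mm and grips with 20 to 120 N. Pads are 22 mm wide; open, the fingers measure 114 mm over their backs; the gripper's body (76 mm by 85 mm) begins 54 mm behind the grasp point. The pads swing forward as they close: fully open they stand 13 mm farther back than shut.
Start: joints at [-1.278, 0.286, 1.577, -0, 1.279, -0.15], TCP at [0.289, -0.61, 0.25] pointing down, gripper open.
Joint ranges: [-2.77, 2.77], [-0.9, 2.22], [0.21, 2.48], [-1.53, 4.67], [0.24, 2.81], [-2.84, 2.84]. Speed limits (rad/s): [2.79, 2.79, 3.14, 3.14, 3.14, 3.14].

### API

Orientations are given as a unit quaternion [x, y, z, w].
In Python, from plant import ctrl gives the robot as it stands.
- The arm moves only by the tool apply_moves, never from a script. Its argument "series" is a list of rows, each a list of 6 numbers: the shift along the world's x, y, z scaled (see below), then the turn, a rotation vector about the world's x, y, z scaled (see below). A call has 1 to 20 rows; each row is the pose to reach, as a shift and turn from the pose commanded when the call began; what a row does not reach only later rows make up. The controller multiplies each number of a shift by 0.8 m and each number of a turn by 45 degrees. A row lasts 1/8 s, in which the tool goes at most 62.5 mm and 10.7 degrees, less where a joint would pass 70% of its speed; a pose out of reach is approached as far as the arm can. A call with a number of a shift or a turn outside -1 to 1 is refused whole. A call with a gripper value outside its range is refused whole. "jaw" is the opening, from 0 (shut) to 1 (fully open), set as the call begins (left out, the last holds). The fingers move at their own pace and stop on an object; "squeeze" is the grip in N (left out, the last holds). Time passes only in rows, so rows that repeat a pose let the fingers close. It gives the time, the measured TCP pose, the force, the opening and the grip force at its end, in the units of the state.
- ctrl.get_state(): the state, without advancing time (a new reading comes with each control period).
- ctrl.read_camera(name): name is "scene" or "top" or "wrist"; returns the picture (400x640x3 uint8, red, green, blue); there is no depth.
- ctrl.get_calibration(name): a dict with "fx", "fy", "cx", "cy" (pixels), "xyz" and "orientation" of the camera in the world; the wrist camera has in their place "hand_eye" (4x4, takes a point from camera to tool coordinates, whose origin is the TCP and whose axes are the flange's). Camera axes: x right, y up, looking along -z (the intrinsics and any distortion apply to the point x, -y, -z); pixel columns grow to the right and rows downward; lengths in m; the calibration is good to about 2 mm. A picture is of the moment at which its call begins: read the wrist's pose just before it. get_calibration takes no time and is no camera call.
- ctrl.sign_off(): hands the job in; it is judged then, once.
Trained networks look in the newest picture that a camera, given by its name, has taken for a name from the list of things; names that differ only in an ending like _2 or _b are one class to them, and where a whole thing is asked for, a point or a joint stands for the part that bears it (a point fixed in the world has none). Each returns a list of dicts, best first, with "p" (0 to 1); they miss things now and then, are a little off and sometimes report something else, mostly with a low value. They report only what shows in the picture. A call takes as long as a camera call. They do not tell look-alikes from the thing itself.
- ctrl.boxes_of(thing, camera): "xy" ([column, row] as shares, 0 to 1, of the picture: columns of its width, rows of its height, amid what is visible of it).
- ctrl.silhouettes(thing, camera): "pixels" (400x640 bool, what is visible of it) and "xy" ([column, row] as shares, 0 to 1, of the picture: columns of its width, rows of its height, amid what is visible of it).
The state is a dict: "time": time; "qpos": joint angles; "dq": joint speeds; "joint_efforts": joint torques, N m; "eef_pos": TCP position; "tcp_rot": TCP orientation; "contact_force": force on the tool from outside, world axes, zero at the start; "wrist_torque": the same for the moment, N m; "opening": opening from 0.0 (shut) to 1.0 (fully open); "finger_force": force on a finger pad.
Only numpy, scipy, OpenCV 4.12 (cv2) and the standard library are available. Lean on these libraries where they do the work, as an engineer would, in place of code of your own. Each camera call takes 0.05 s, during which the arm holds its last target. There are 200 camera calls.

### The job

The small soldered board is clamped in its nest by a steel strap: take the red-handled square key from its wooden stand, push it well down into the square recess of the black knob, turn it clockwise about a quarter turn so that the strap swings clear of the board, and leave the key standing in the knob. Then take the board out by its long edges and hold it steady over the inspection camera, with its underside 12 cm in front of the camera's glass, centred on it, parallel to the glass and with the board's long edges along the long side of the camera's head. Finish still holding the board there, components on the side away from the camera; do not shift the camera, the tape roll, the flux tin or the marker pen.

Things in the scene. Friction and masses are not known exactly. Their poses are not given: they have to be found in the camera images.
- square_key: Loose key, 77 mm tall, 60 g, upright in its stand. Origin: centre of the lower end of its steel shank, z up. Shank 12 x 12 mm square up to z = 41 mm (lowest 4 mm narrowed to 9 mm), sides along its x and y; collar of 21 mm diameter at z = 39 to 45 mm; red paddle handle from z = 43 to 77 mm, 14 mm thick along its x, 40 mm wide along its y.
- key_stand: Fixed wooden block 64 x 64 x 30 mm, origin at the centre of its underside. Its square hole, in which the key stands, has about 1 mm clearance round the shank and a floor 5 mm above the worktop, so the handle starts 18 mm above the block.
- knob (a joint): Angle of the knob with its strap (rad): 0 = strap points at the board along the nest's y, over its edge; grows clockwise seen from above; stop at 1.75. Starts at 0 to 0.2; board clear from about 0.8, a quarter turn is wanted (at least 1.1). Stays where left, friction 0.06 N m. Strap 16 mm wide, 4 mm thick, reaches 79 mm from the axis, underside 40.5 mm above the worktop.
- recess (a point): Centre of the floor of the square recess in the knob, about 49 mm above the worktop; turns with the knob, z up, y along the strap. Recess 14 x 14 mm, sides along this x and y, 18 mm deep (mouth at z = +18 mm): rim chamfered 2 mm, 1 mm clearance round the shank, up to 0.2 rad of rotary play; the key fits in any of the four square positions. Knob 39 mm in diameter, top 66 mm above the worktop.
- board: Loose small circuit board with a white plate, 52 (x) x 62 (y) x 5 mm, components on top up to 21 mm high, 50 g. Origin: centre of its underside, z up out of the component side. To be gripped across x (52 mm) at the middle of its long edges, which are free in the nest; the components stand between the fingers.
- nest_seat (a point): Centre of the board's seat, 34 mm above the worktop; axes of the nest (x across, y from knob to board, z up); knob axis at y = -105 mm. The board lies on two ledges near its short ends, between stops with 2 mm play. Beside its long edges stand only four thin pins (x = +-30, y = +-26 mm, tops 38 mm above the worktop); at their middle it is free down to the base plate, 12 mm above the worktop.
- nest: Fixed nest: blue base plate 90 (x) x 220 (y) x 12 mm, origin at the centre of its underside on the worktop. Seat at y = +50 mm, knob axis at y = -55 mm.
- camera_stand: Fixed stand of the inspection camera, base plate 90 x 110 x 10 mm, origin at the centre of its underside. The head's tilt axis lies along its y, 58 mm above the worktop, between two uprights 66 mm high, 106 mm over their outsides (118 mm over the pivot knobs).
- camera_tilt (a joint): Backward tilt of the camera head from straight up (rad), towards the stand's -x (roughly towards the robot); starts between 0.2 and 0.45, stiff; to be left alone.
- glass (a point): Centre of the camera's round front glass on the upper face of the white head (58 mm in x by 88 mm in y, 44 mm thick). z is the direction in which the camera looks, out of the glass, up and leaning towards the robot; y is along the long side of the head.
- view_point (a point): The point 120 mm in front of the glass on the camera's axis, same axes as the glass: the centre of the board's underside belongs here, with the board's z along this z and its y along this y (either way round).
- tape_roll: Bystander: roll of black vinyl tape lying flat, 66 mm in diameter, 18 mm high, origin at the centre of its underside.
- tin: Bystander: round yellow flux tin, 52 mm in diameter, 24 mm high, origin at the centre of its underside.
- pen: Bystander: white and blue marker pen lying flat, 126 mm long, 16 mm thick, origin under its middle.
Not all that is in view belongs to the job. What is shaped like the square_key but purple is not meant.

How it is judged:
On the way, in this order (a step that is already met when the one before it is completed fails the run):
1. the key stands in the knob's recess, at least 9 mm deep, with the strap still over the board and the board in the nest (z of square_key in the frame of recess between -0.005 and 0.009 m and horizontal distance between square_key and recess below 0.005 m and distance between board and nest_seat below 0.012 m and value of joint knob below 0.6 rad), for 0.1 s.
2. with the key in the recess the knob is turned to at least 1.1 rad, the board still in the nest (z of square_key in the frame of recess between -0.005 and 0.009 m and horizontal distance between square_key and recess below 0.005 m and distance between board and nest_seat below 0.012 m and value of joint knob above 1.1 rad), for 0.1 s.
At the end, for the whole second after the job is handed in: Fingers alone hold the board still, its underside within 20 mm of the point 120 mm in front of the glass, parallel to it and long edges along the head within 0.18 rad, components up; knob at 1.1 rad or more; key left in the recess 8 mm deep or more, untouched, within 0.3 rad of upright (distance between board and view_point below 0.02 m and angle between the z axis of board and the z axis of view_point, either way round below 0.18 rad and angle between the y axis of board and the y axis of view_point, either way round below 0.18 rad and angle between board's own z axis and vertical below 1.2 rad and contact force between the fingers and board above 0.5 N and linear speed of board below 0.02 m/s and angular speed of board below 0.2 rad/s and height (world z) of board above 0.12 m and contact force between board and camera_stand below 0.05 N and contact force between board and nest below 0.05 N and contact force between board and square_key below 0.05 N and value of joint knob above 1.1 rad and z of square_key in the frame of recess between -0.005 and 0.01 m and horizontal distance between square_key and recess below 0.006 m and angle between square_key's own z axis and vertical below 0.3 rad and contact force between square_key and the arm below 0.05 N and contact force between square_key and the fingers below 0.05 N); the arm keeps its last pose, push and grip.
It fails at once if the camera head is shifted by more than 15 mm at the view point (distance of view_point from where it was at the start of the episode above 0.015 m).
It fails at once if the tape roll, flux tin or marker pen is moved by more than 20 mm (distance of any of tape_roll, tin, pen from where it was at the start of the episode above 0.02 m).
It also fails if it takes over 51 s, if anything falls off the work surface, if the arm or the gripper's body presses on something with over 40 N, if the wrist force passes 120 N, or if a joint passes its speed limit or range.

## Working session

There is one attempt and no reset: what is moved stays moved. The work goes in short steps, Python scripts to look and compute and a tool call to move; the robot and the scene stay as the last step left them, time stands still between calls to the robot, and variables do not carry over. Pictures are saved under pics/ and viewed, at most 10 in all, crops included, and the job is handed in when it is done.

Besides the shell and the picture viewer there is one more tool, called after ">>>" as a command line: name --pt "numbers of a row" for each row, then --argument value for the rest. apply_moves: Moves the arm, as the interface text tells. Shifts and turns lie within -1 to 1; 1 stands for 0.8 m of shift or 45 degrees of turn. Its arguments: {"type":"object","properties":{"series":{"type":"array"},"jaw":{"type":"number"},"squeeze":{"type":"number"}},"required":["series"]}

```bash
ls; mkdir -p pics
cat > h.py <<'E'
import numpy as np, cv2
from scipy.spatial.transform import Rotation as R
from plant import ctrl
def cam(name):
    c=ctrl.get_calibration(name)
    if 'hand_eye' in c:
        s=ctrl.get_state(); T=np.eye(4); T[:3,:3]=R.from_quat(s['tcp_rot']).as_matrix(); T[:3,3]=s['eef_pos']
        M=T@np.array(c['hand_eye'])
        return c,M[:3,:3],M[:3,3]
    return c,R.from_quat(c['orientation']).as_matrix(),np.array(c['xyz'])
def ray(C,u,v):
    c,Rm,t=C
    d=Rm@np.array([(u-c['cx'])/c['fx'],-(v-c['cy'])/c['fy'],-1]); return t,d
def atz(C,u,v,z):
    t,d=ray(C,u,v); return t+d*(z-t[2])/d[2]
def proj(C,p):
    c,Rm,t=C; q=(np.atleast_2d(p)-t)@Rm
    return np.c_[c['cx']+c['fx']*q[:,0]/-q[:,2], c['cy']-c['fy']*q[:,1]/-q[:,2]]
def save(n,im): cv2.imwrite('pics/'+n,im[:,:,::-1])
E
python3 - <<'E'
from h import *
for n in ['scene','top']:
    C=cam(n); print(n,C)
    im=ctrl.read_camera(n); save(n+'0.png',im); np.save(n+'.npy',im)
    for t in ['square_key','key_stand','knob','board','nest','camera_stand','glass','camera_tilt','tape_roll','tin','pen']:
        try:
            for d in ctrl.silhouettes(t,n)[:4]:
                u,v=d['xy'][0]*640,d['xy'][1]*400
                print(t,round(d['p'],2),round(u),round(v),d['pixels'].sum(),atz(C,u,v,0.03).round(3))
        except Exception as e: print(t,e)
print(ctrl.get_calibration('wrist'));s=ctrl.get_state();print(s['time'],s['tcp_rot'])
E
```

```text
pics
scene ({'fx': 363.3976484344103, 'fy': 363.3976484344103, 'cx': 322.9104251805746, 'cy': 199.6736571151851, 'xyz': array([0.05810537, 0.55978163, 0.72997472]), 'orientation': array([-0.12850511,  0.41433379,  0.86588872, -0.24909973])}, array([[-0.84287153,  0.32489727, -0.42896311],
       [-0.5378733 , -0.53255367,  0.65351274],
       [-0.01612138,  0.78155508,  0.62362789]]), array([0.05810537, 0.55978163, 0.72997472]))
square_key 0.68 309 220 289 [ 0.523 -0.072  0.03 ]
square_key 0.6 358 181 167 [ 0.495 -0.316  0.03 ]
square_key 0.47 348 160 127 [ 0.585 -0.415  0.03 ]
square_key 0.47 213 282 1074 [0.595 0.233 0.03 ]
key_stand 0.62 346 168 266 [ 0.563 -0.363  0.03 ]
key_stand 0.43 214 281 1115 [0.596 0.23  0.03 ]
knob 0.52 309 220 278 [ 0.523 -0.075  0.03 ]
board 0.89 288 241 325 [0.523 0.027 0.03 ]
nest 0.77 307 237 1639 [ 0.488 -0.013  0.03 ]
camera_stand 0.65 218 287 2038 [0.573 0.239 0.03 ]
camera_stand 0.42 345 169 300 [ 0.566 -0.359  0.03 ]
glass 0.79 217 281 1058 [0.589 0.226 0.03 ]
glass 0.47 284 334 413 [0.364 0.254 0.03 ]
glass 0.42 347 160 127 [ 0.589 -0.412  0.03
[... 1117 characters left out ...]
]
tape_roll 0.56 288 238 207 [0.345 0.05  0.03 ]
tin 0.56 338 234 182 [ 0.361 -0.119  0.03 ]
tin 0.5 417 176 67 [ 0.566 -0.383  0.03 ]
pen 0.5 233 227 156 [0.377 0.237 0.03 ]
{'fx': 293.3522103967891, 'fy': 293.3522103967891, 'cx': 321.1915001968159, 'cy': 198.44358407247645, 'hand_eye': array([[ 3.78065755e-04,  9.45368567e-01,  3.26003266e-01,
         8.23702219e-02],
       [ 9.99999247e-01, -7.38040856e-04,  9.80527466e-04,
         1.11910201e-03],
       [ 1.16756357e-03,  3.26002650e-01, -9.45368134e-01,
        -1.23460840e-01],
       [ 0.00000000e+00,  0.00000000e+00,  0.00000000e+00,
         1.00000000e+00]])}
1.2 [ 9.75592957e-01  2.19586843e-01 -2.13342067e-05 -4.91471763e-07]
```

Run:
```python
import cv2,numpy as np
a=cv2.imread('pics/scene0.png')[120:370,150:430]; cv2.imwrite('pics/s1.png',cv2.resize(a,None,fx=2.8,fy=2.4,interpolation=cv2.INTER_CUBIC)[:600,:800])
a=cv2.imread('pics/top0.png')[140:270,200:460]; cv2.imwrite('pics/t1.png',cv2.resize(a,None,fx=3,fy=3,interpolation=cv2.INTER_CUBIC))
```

```text
(no output)
```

View pics/s1.png

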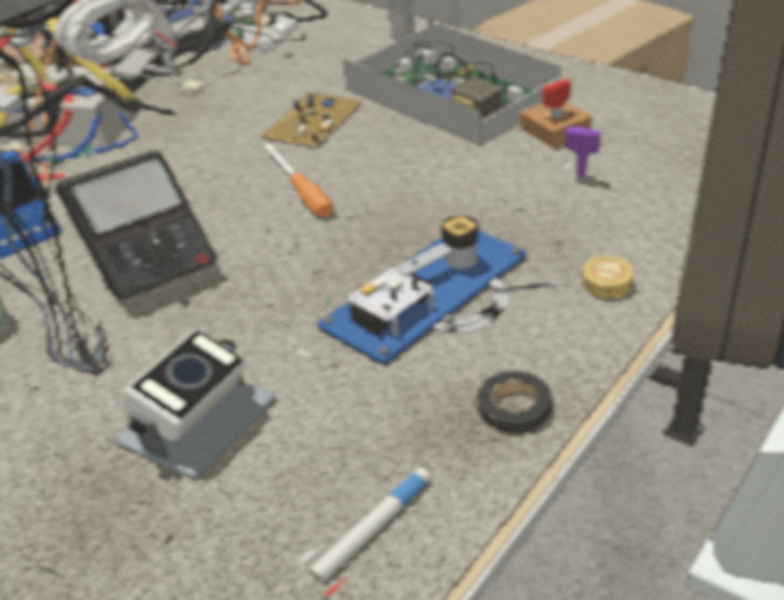

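View pics/t1.png

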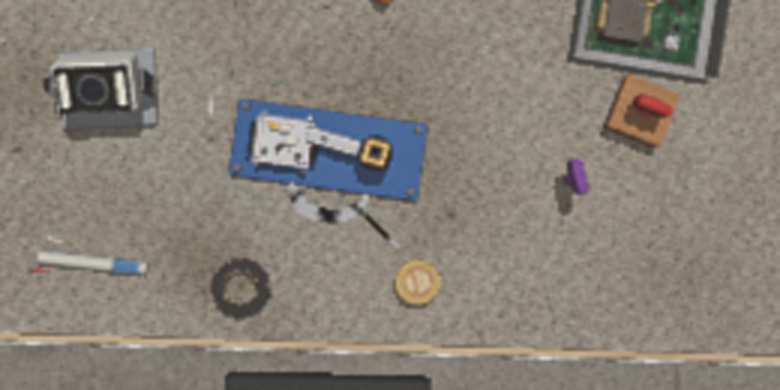

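The red key is at top (418,175) / scene (348,160), standing upright in the wooden block. The look-alike is the purple key at top (392,199), without a stand, and an orange screwdriver is at scene (258,195). I choose the red one in the block and will check it close up with the wrist camera.

>>> apply_moves --pt "0.375 0.3 -0.04 0 0 0" --pt "0.375 0.3 -0.04 0 0 0" --pt "0.375 0.3 -0.04 0 0 0" --pt "0.375 0.3 -0.04 0 0 0" --pt "0.375 0.3 -0.04 0 0 0" --pt "0.375 0.3 -0.04 0 0 0" --pt "0.375 0.3 -0.04 0 0 0" --pt "0.375 0.3 -0.04 0 0 0" --pt "0.375 0.3 -0.04 0 0 0" --pt "0.375 0.3 -0.04 0 0 0" --jaw 1

```text
time: 2.45
eef_pos: [0.5882, -0.3713, 0.2186]
tcp_rot: [0.976, 0.219, 0.0, 0.0]
contact_force: [-0.6, -0.3, 0.5]
opening: 1.001
finger_force: 0.0
```

Run:
```python
from h import *
C=cam('wrist'); im=ctrl.read_camera('wrist'); np.save('w1.npy',im); save('w1.png',im)
hsv=cv2.cvtColor(im,cv2.COLOR_RGB2HSV)
m=(((hsv[...,0]<6)|(hsv[...,0]>174))&(hsv[...,1]>150)&(hsv[...,2]>80)).astype(np.uint8)
n,l,st,ce=cv2.connectedComponentsWithStats(m)
for i in range(1,n):
    if st[i,4]>60: print(st[i],ce[i].round(1))
for t in ['square_key','key_stand']:
    for d in ctrl.silhouettes(t,'wrist')[:3]:
        u,v=d['xy'][0]*640,d['xy'][1]*400; k=d['pixels'].astype(np.uint8)
        print(t,round(d['p'],2),round(u),round(v),k.sum(),atz(C,u,v,0.03 if 'st' in t else .08).round(3))
print(ctrl.get_state()['eef_pos'],ctrl.get_state()['time'])
```

```text
[296 190  33  38 750] [312.9 208. ]
square_key 0.97 215 234 980 [ 0.503 -0.296  0.08 ]
square_key 0.73 314 207 871 [ 0.57  -0.373  0.08 ]
key_stand 0.64 313 190 2594 [ 0.57 -0.37  0.03]
[ 0.58855717 -0.37080465  0.21854448] 2.6
```

View pics/w1.png

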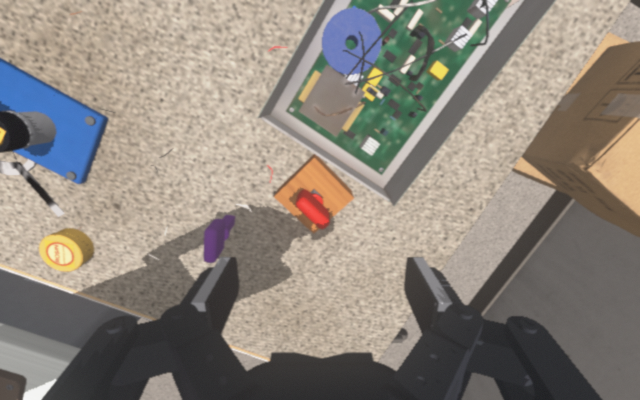

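```bash
cat >> h.py <<'E'
from scipy.optimize import minimize
def box(x,y,yaw,lx,ly,z0,z1,oy=0,ox=0):
    c,s=np.cos(yaw),np.sin(yaw)
    P=np.array([[ox+a*lx/2,oy+b*ly/2,z] for a in(-1,1) for b in(-1,1) for z in(z0,z1)])
    return np.c_[x+c*P[:,0]-s*P[:,1],y+s*P[:,0]+c*P[:,1],P[:,2]]
def hullmask(C,P,S=4):
    h=cv2.convexHull((proj(C,P)*S).round().astype(np.int32))
    m=np.zeros((400*S,640*S),np.uint8); cv2.fillConvexPoly(m,h,1)
    return cv2.resize(m.astype(np.float32),(640,400),interpolation=cv2.INTER_AREA)
def fit(C,mask,f,x0,step=(.01,.01,.15)):
    mf=mask.astype(np.float32)
    def cost(x):
        r=hullmask(C,f(*x)); return 1-np.minimum(r,mf).sum()/np.maximum(r,mf).sum()
    sx=np.array([x0]+[np.array(x0)+np.eye(len(x0))[i]*step[i] for i in range(len(x0))])
    r=minimize(cost,x0,method='Nelder-Mead',options=dict(initial_simplex=sx,xatol=1e-4,fatol=1e-4))
    return r.x,r.fun
E
python3 - <<'E'
from h import *
C=cam('wrist'); im=np.load('w1.npy'); hsv=cv2.cvtColor(im,cv2.COLOR_RGB2HSV)
red=((hsv[...,0]<6)|(hsv[...,0]>174))&(hsv[...,1]>150)&(hsv[...,2]>80)
red[:180]=0;red[240:]=0;red[:,:280]=0;red[:,350:]=0
br=(hsv[...,0]<20)&(hsv[...,1]>110)&(hsv[...,2]>50)
br=(br|red); br[:145]=0;br[245:]=0;br[:,:265]=0;br[:,365:]=0
br=cv2.morphologyEx(br.astype(np.uint8),cv2.MORPH_OPEN,np.ones((3,3)))
br=cv2.morphologyEx(br,cv2.MORPH_CLOSE,np.ones((9,9)))
print(red.sum(),br.sum())
for y0 in (0.4,-0.4,1.2): print('key',fit(C,red,lambda x,y,a:box(x,y,a,.014,.040,.048,.082),[.57,-.373,y0]))
print('blk',fit(C,br,lambda x,y,a:np.r_[box(x,y,a,.064,.064,0,.03)],[.57,-.37,-.3]))
o=im.copy(); o[br>0,1]=255; save('m1.png',cv2.resize(o[140:250,250:370],None,fx=4,fy=4))
E
```

```text
750 3275
key (array([ 0.56600792, -0.37350978, -0.41630398]), np.float64(0.26180338859558105))
key (array([ 0.56597997, -0.3737299 , -0.41068221]), np.float64(0.2612454295158386))
key (array([ 0.56580032, -0.37313954, -0.44486898]), np.float64(0.25847458839416504))
blk (array([ 0.56280685, -0.37615388, -0.3445356 ]), np.float64(0.06467026472091675))
```

Run:
```python
from h import *
s=ctrl.get_state(); print(s['qpos'],R.from_quat(s['tcp_rot']).as_euler('zyx',degrees=True))
im=np.load('top.npy');C=cam('top');hsv=cv2.cvtColor(im,cv2.COLOR_RGB2HSV)
b=(hsv[...,0]>100)&(hsv[...,0]<122)&(hsv[...,1]>110); 
n,l,st,ce=cv2.connectedComponentsWithStats(b.astype(np.uint8)); i=1+np.argmax(st[1:,4]); print(st[i])
m=np.zeros_like(l,np.uint8); h=cv2.convexHull(np.argwhere(l==i)[:,::-1].astype(np.int32)); cv2.fillConvexPoly(m,h,1)
print('nest',fit(C,m,lambda x,y,a:box(x,y,a,.09,.22,0,.012),[.51,-.03,.15]))
```

```text
[-7.07752152e-01  3.54997527e-01  1.54922241e+00 -4.38285722e-05
  1.23711060e+00  4.21773500e-01] [-2.52837685e+01  9.86846212e-03  1.79988434e+02]
[277 174  65  33 832]
nest (array([ 0.51010928, -0.0176194 , -0.11088618]), np.float64(0.048871636390686035))
```

>>> apply_moves --pt "-0.03 -0.005 -0.06 0 0 1" --pt "-0.03 -0.005 -0.06 0 0 1" --pt "-0.03 -0.005 -0.06 0 0 1" --pt "-0.03 -0.005 -0.06 0 0 1" --pt "-0.03 -0.005 -0.06 0 0 1" --pt "-0.03 -0.005 -0.06 0 0 1" --pt "-0.03 -0.005 -0.06 0 0 1"

```text
time: 3.48
eef_pos: [0.5652, -0.3739, 0.1704]
tcp_rot: [0.818, 0.576, -0.0, 0.0]
contact_force: [-0.4, -0.5, -0.5]
opening: 0.999
finger_force: 0.0
```

Run:
```python
from h import *
C=cam('wrist'); im=ctrl.read_camera('wrist'); np.save('w2.npy',im)
hsv=cv2.cvtColor(im,cv2.COLOR_RGB2HSV)
red=((hsv[...,0]<6)|(hsv[...,0]>174))&(hsv[...,1]>130)&(hsv[...,2]>40)
n,l,st,ce=cv2.connectedComponentsWithStats(red.astype(np.uint8)); i=1+np.argmax(st[1:,4]); print(st[i],ce[i]); red=(l==i)
print('key',fit(C,red,lambda x,y,a:box(x,y,a,.014,.040,.048,.082),[.565,-.373,-.35]))
print('axis pts', proj(C,[[.565,-.374,.082],[.565,-.374,.03]]))
s=ctrl.get_state();print(s['eef_pos'],s['tcp_rot'],s['qpos'],s['time'])
save('w2.png',cv2.resize(im[50:350,120:520],None,fx=2,fy=2))
```

```text
[309 178  23  54 875] [320.09828571 203.53485714]
key (array([ 0.56273149, -0.37599418, -0.40513356]), np.float64(0.23874026536941528))
axis pts [[321.76695793 209.86834051]
 [321.68838681 189.86606725]]
[ 0.56522199 -0.37390983  0.17036027] [8.17640633e-01 5.75728924e-01 2.73355774e-06 2.79192427e-05] [-7.33874165e-01  3.61461477e-01  1.63276155e+00 -7.72330043e-06
  1.14731396e+00 -3.90065396e-01] 3.525
```

View pics/w2.png

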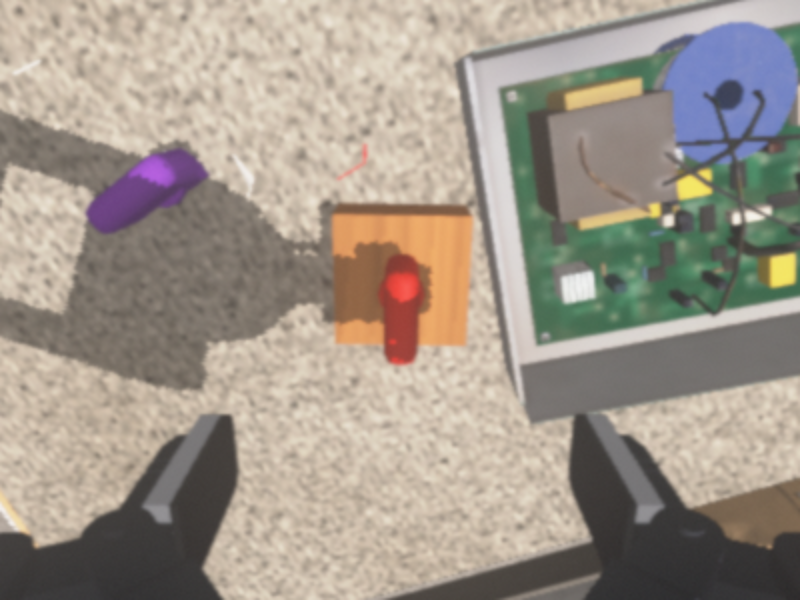

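Run:
```python
from h import *
C=cam('wrist'); s=ctrl.get_state(); M=R.from_quat(s['tcp_rot']).as_matrix()
def tool(p): return (M.T@(p-s['eef_pos'])).round(4)
print('blk top corners',[tool(atz(C,u/2+120,v/2+50,.03)) for u,v in((331,207),(472,207),(466,345),(335,345))])
print('handle',[tool(atz(C,400/2+120,v/2+50,z)) for v,z in((363,.082),(363,.07),(363,.065),(363,.05),(255,.082),(255,.065),(255,.05))])
print(M[:,:2])
```

```text
blk top corners [array([ 0.0343, -0.0329,  0.1404]), array([0.0343, 0.0308, 0.1404]), array([-0.0335,  0.0305,  0.1404]), array([-0.0336, -0.0336,  0.1404])]
handle [array([-0.0185, -0.0015,  0.0884]), array([-0.0242, -0.0016,  0.1004]), array([-0.0266, -0.0016,  0.1054]), array([-0.0337, -0.0017,  0.1204]), array([ 0.0258, -0.0015,  0.0884]), array([ 0.0212, -0.0016,  0.1054]), array([ 0.0172, -0.0016,  0.1204])]
[[ 3.37072412e-01  9.41478724e-01]
 [ 9.41478724e-01 -3.37072411e-01]
 [-2.76776954e-05  4.88033911e-05]]
```

The crop shows the red key in the wooden block at about (400,300) of the crop, centred between the fingers and aligned with them. The purple key, at (145,190), is left alone.

>>> apply_moves --pt "-0.002 0.001 -0.07 0 0 0" --pt "-0.002 0.001 -0.123 0 0 0" --pt "-0.002 0.001 -0.123 0 0 0" --pt "-0.002 0.001 -0.123 0 0 0"

```text
time: 4.03
eef_pos: [0.5646, -0.3739, 0.0738]
tcp_rot: [0.817, 0.576, 0.0, 0.001]
contact_force: [0.9, -1.2, 0.6]
opening: 1.003
finger_force: 0.0
```

>>> apply_moves --pt "0 0 0 0 0 0" --pt "0 0 0 0 0 0" --pt "0 0 0 0 0 0" --pt "0 0 0 0 0 0" --pt "0 0 0 0 0 0" --pt "0 0 0 0 0 0" --jaw 0 --squeeze 60

```text
time: 4.78
eef_pos: [0.5638, -0.3732, 0.0724]
tcp_rot: [0.817, 0.576, 0.0, 0.0]
contact_force: [-1.3, 0.8, 2.9]
opening: 0.155
finger_force: 59.2
```

>>> apply_moves --pt "0 0 0.06 0 0 0" --pt "0 0 0.12 0 0 0" --pt "0 0 0.16 0 0 0" --pt "-0.1 0.306 0.16 0 0 0" --pt "-0.1 0.306 0.16 0 0 0" --pt "-0.1 0.306 0.16 0 0 0" --pt "-0.1 0.306 0.16 0 0 0" --pt "-0.1 0.306 0.16 0 0 0" --pt "-0.1 0.306 0.16 0 0 0" --pt "-0.1 0.306 0.16 0 0 0"

```text
time: 6.02
eef_pos: [0.4843, -0.1295, 0.2002]
tcp_rot: [0.818, 0.576, 0.0, 0.0]
contact_force: [0.5, -0.4, -0.5]
opening: 0.155
finger_force: 61.9
```

Run:
```python
from h import *
C=cam('wrist'); im=ctrl.read_camera('wrist'); np.save('w3.npy',im)
s=ctrl.get_state();print(s['eef_pos'],s['tcp_rot'],s['time'])
print(proj(C,[[.504,-.072,.066],[.5155,.032,.04]]))
for t in ['knob','board','nest']:
    for d in ctrl.silhouettes(t,'wrist')[:2]: print(t,d['p'],d['xy'][0]*640,d['xy'][1]*400)
save('w3.png',im)
```

```text
[ 0.4842213  -0.12961668  0.2000708 ] [8.17720769e-01 5.75615034e-01 2.81777089e-05 2.73883236e-04] 6.075
[[320.87816894 123.81441144]
 [291.52510955  -5.81847372]]
knob 0.93 320.192 103.47999999999999
board 0.69 290.81600000000003 14.680000000000001
nest 0.59 316.224 95.0
```

View pics/w3.png

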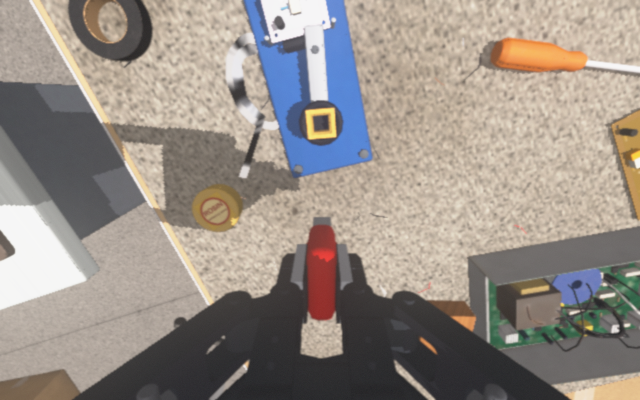

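Run:
```python
from h import *
C=cam('wrist'); im=np.load('w3.npy'); s=ctrl.get_state(); M=R.from_quat(s['tcp_rot']).as_matrix()
hsv=cv2.cvtColor(im,cv2.COLOR_RGB2HSV)
y=(hsv[...,0]>18)&(hsv[...,0]<35)&(hsv[...,1]>120)&(hsv[...,2]>100); y[:90]=0;y[160:]=0;y[:,:290]=0;y[:,350:]=0
pts=np.argwhere(y)[:,::-1].astype(np.float32); r=cv2.minAreaRect(pts); print(y.sum(),r)
b=cv2.boxPoints(r); W=np.array([atz(C,*p,.066) for p in b]); e=np.diff(np.r_[W,W[:1]],axis=0)
print('ctr',W.mean(0),np.linalg.norm(e,axis=1),np.degrees(np.arctan2(e[:,1],e[:,0])))
# inner dark hole
m=y.astype(np.uint8); cs,h=cv2.findContours(m,cv2.RETR_CCOMP,cv2.CHAIN_APPROX_NONE)
for c,hh in zip(cs,h[0]):
    if len(c)>20:
        r=cv2.minAreaRect(c); Wc=np.array([atz(C,*p,.066) for p in cv2.boxPoints(r)]);e=np.diff(Wc,axis=0); print(r,hh[3],Wc.mean(0),np.linalg.norm(e,axis=1),np.degrees(np.arctan2(e[:,1],e[:,0])))
print('tip',proj(C,np.array([M@[a,b,.067]+s['eef_pos'] for a in(-.0045,.0045) for b in(-.0045,.0045)]).reshape(-1,3)))
print('toolx ang',np.degrees(np.arctan2(M[1,0],M[0,0])))
g=cv2.resize(im[90:260,280:365],None,fx=5,fy=3.5,interpolation=cv2.INTER_CUBIC); save('c3.png',g)
```

```text
500 ((320.5406188964844, 123.06852722167969), (28.997549057006836, 28.570068359375), 85.91438293457031)
ctr [ 0.50345064 -0.07115271  0.066     ] [0.02397077 0.02399534 0.02472969 0.02404696] [ -15.78164598 -104.62420953  164.34568063   73.56511324]
((320.5406188964844, 123.06852722167969), (28.997549057006836, 28.570068359375), 85.91438293457031) -1 [ 0.50345064 -0.07115271  0.066     ] [0.02397077 0.02399534 0.02472969] [ -15.78164598 -104.62420953  164.34568063]
((321.1000061035156, 122.70000457763672), (19.681779861450195, 19.847871780395508), 85.2363510131836) 0 [ 0.5040362  -0.07093071  0.066     ] [0.01672718 0.01627561 0.01708427] [ -15.11126485 -104.16599282  164.98904621]
tip [[315.68602169 226.53259262]
 [328.36182796 226.53925733]
 [315.61237589 214.77626381]
 [328.46894083 214.7828762 ]]
toolx ang 70.28658218681251
```

View pics/c3.png

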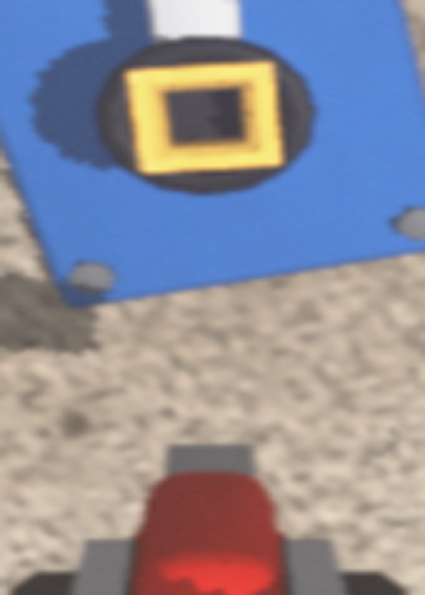

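Run:
```python
from h import *
C=cam('wrist'); im=np.load('w3.npy').astype(int); s=ctrl.get_state(); M=R.from_quat(s['tcp_rot']).as_matrix()
print(im[208:228,322].tolist()); print(im[221,308:336].sum(1).tolist())
for x,z in((.0045,.067),(.006,.063),(.003,.067),(.0045,.063)): print(x,z,proj(C,M@[x,0,z]+s['eef_pos']), proj(C,M@[x,.006,z]+s['eef_pos']), proj(C,M@[x,-.006,z]+s['eef_pos']))
```

```text
[[205, 188, 169], [203, 186, 168], [198, 182, 165], [194, 178, 161], [189, 174, 155], [185, 170, 153], [185, 169, 152], [183, 168, 152], [169, 155, 143], [129, 122, 118], [112, 109, 109], [112, 107, 107], [111, 109, 108], [112, 108, 107], [111, 107, 107], [113, 104, 104], [115, 90, 89], [122, 70, 67], [124, 60, 56], [124, 60, 55]]
[533, 534, 541, 540, 498, 401, 333, 317, 318, 324, 322, 324, 324, 323, 327, 330, 326, 327, 330, 322, 326, 341, 408, 510, 579, 593, 581, 564]
0.0045 0.067 [[322.04061807 214.77956999]] [[330.61173299 214.78397828]] [[313.4696464  214.77516176]]
0.006 0.063 [[322.05695375 214.9560039 ]] [[330.81009299 214.96050732]] [[313.3039639  214.95150055]]
0.003 0.067 [[322.03779627 216.76219157]] [[330.58858845 216.76660595]] [[313.48714667 216.75777728]]
0.0045 0.063 [[322.05403262 216.98020078]] [[330.78597783 216.98471053]] [[313.32223608 216.97569111]]
```

>>> apply_moves --pt "0.025 0.075 0 0 0 0.095" --pt "0.025 0.075 -0.04 0 0 0.095" --pt "0.0254 0.0749 -0.074 0 0 0.0956" --pt "0.0254 0.0749 -0.074 0 0 0.0956" --pt "0.0254 0.0749 -0.074 0 0 0.0956"

```text
time: 6.85
eef_pos: [0.5047, -0.069, 0.1417]
tcp_rot: [0.795, 0.606, 0.0, 0.001]
contact_force: [0.2, -1.1, 0.1]
opening: 0.148
finger_force: 61.9
```

Run:
```python
from h import *
C=cam('wrist'); im=ctrl.read_camera('wrist'); np.save('w4.npy',im)
s=ctrl.get_state(); print(s['eef_pos'],s['time'])
save('w4.png',cv2.resize(im[100:300,220:420],None,fx=3,fy=3,interpolation=cv2.INTER_CUBIC))
```

```text
[ 0.50497013 -0.06908204  0.14220474] 6.9
```

View pics/w4.png

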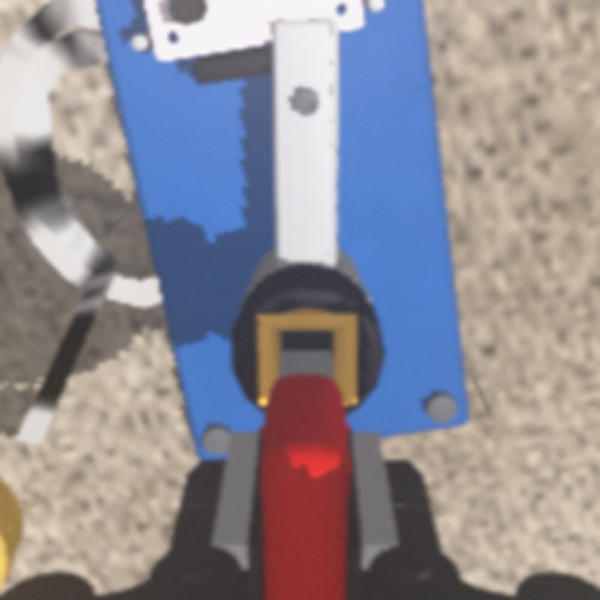

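Run:
```python
from h import *
C=cam('wrist'); s=ctrl.get_state(); M=R.from_quat(s['tcp_rot']).as_matrix()
t=lambda u,v,z:(M.T@(atz(C,u/3+220,v/3+100,z)-s['eef_pos'])).round(4)
print('rim outer far',t(307,311,.066),'inner far',t(307,331,.066),'near outer',t(307,405,.066),'tip far',t(307,349,s['eef_pos'][2]-.067),t(307,349,s['eef_pos'][2]-.063))
```

```text
rim outer far [0.0095 0.0001 0.0762] inner far [0.0043 0.0001 0.0762] near outer [-0.0156  0.0001  0.0762] tip far [0.0034 0.0001 0.067 ] [0.005 0.    0.063]
```

>>> apply_moves --pt "-0.0006 -0.0022 0 0 0 0" --pt "-0.0006 -0.0022 -0.008 0 0 0" --pt "-0.0006 -0.0022 -0.013 0 0 0" --pt "-0.0006 -0.0022 -0.018 0 0 0" --pt "-0.0006 -0.0022 -0.018 0 0 0"

```text
time: 7.52
eef_pos: [0.5037, -0.0702, 0.126]
tcp_rot: [0.795, 0.606, 0.0, 0.0]
contact_force: [1.6, -0.2, -0.7]
opening: 0.153
finger_force: 61.9
```

Tip is now inside the mouth without any resistance; pushing on down.

>>> apply_moves --pt "0 0 -0.005 0 0 0" --pt "0 0 -0.01 0 0 0" --pt "0 0 -0.014 0 0 0" --pt "0 0 -0.016 0 0 0" --pt "0 0 -0.016 0 0 0" --pt "0 0 -0.016 0 0 0"

```text
time: 8.28
eef_pos: [0.504, -0.0703, 0.1158]
tcp_rot: [0.795, 0.607, -0.0, -0.0]
contact_force: [-2.9, 0.4, 10.4]
opening: 0.151
finger_force: 63.5
```

>>> apply_moves --pt "0.0003 -0.0002 0 0 0 -0.2" --pt "0.0005 -0.0004 0 0 0 -0.4" --pt "0.0007 -0.0006 0 0 0 -0.6" --pt "0.0009 -0.0007 0 0 0 -0.8" --pt "0.001 -0.0008 0 0 0 -1" --pt "0.001 -0.0008 0 0 0 -1"

```text
time: 9.02
eef_pos: [0.5048, -0.0703, 0.1158]
tcp_rot: [0.967, 0.256, 0.0, -0.001]
contact_force: [-3.1, 3.0, 10.8]
opening: 0.153
finger_force: 63.6
```

>>> apply_moves --pt "0 -0.0002 0 0 0 -0.2" --pt "0.0001 -0.0004 0 0 0 -0.4" --pt "0.0001 -0.0007 0 0 0 -0.6" --pt "0.0002 -0.0009 0 0 0 -0.8" --pt "0.0002 -0.0011 0 0 0 -0.9" --pt "0.0002 -0.0011 0 0 0 -0.9"

```text
time: 9.78
eef_pos: [0.505, -0.0703, 0.1158]
tcp_rot: [0.995, -0.095, -0.0, -0.002]
contact_force: [-2.9, 4.6, 11.8]
opening: 0.153
finger_force: 63.7
```

Run:
```python
from h import *
im=ctrl.read_camera('top'); s=ctrl.get_state(); print(s['wrist_torque'],s['qpos'])
im2=ctrl.read_camera('scene')
a=np.hstack([cv2.resize(im[150:230,250:370],(420,280)),cv2.resize(im2[180:280,240:360],(370,280))]); save('ts5.png',a)
```

```text
[1.05394853 0.54857194 0.04390763] [-0.33906786  0.08087067  2.08023726  0.00388028  0.98183743  1.41927281]
```

View pics/ts5.png

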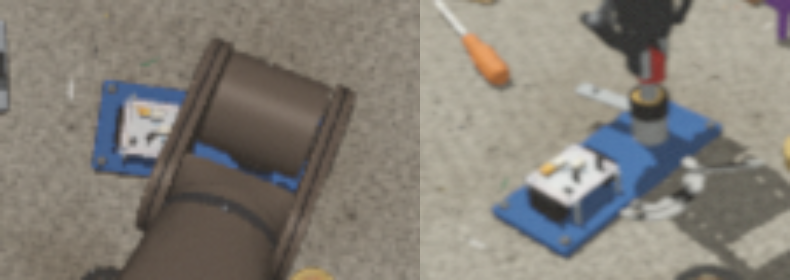

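>>> apply_moves --pt "0 0 0.002 0 0 0" --pt "0 0 0.002 0 0 0" --pt "0 0 0.002 0 0 0" --pt "0 0 0.002 0 0 0" --pt "0 0 0.06 0 0 0" --pt "0 0 0.12 0 0 0" --pt "0 0 0.12 0 0 0" --jaw 1

```text
time: 10.75
eef_pos: [0.507, -0.0726, 0.2144]
tcp_rot: [0.996, -0.094, 0.005, 0.001]
contact_force: [0.2, -0.4, -0.3]
opening: 1.003
finger_force: 0.0
```

>>> apply_moves --pt "0.0131 0.128 0 0 0 0.2" --pt "0.0131 0.128 0 0 0 0.4" --pt "0.0131 0.128 0 0 0 0.6" --pt "0.0131 0.128 0 0 0 0.8" --pt "0.0131 0.128 0 0 0 1"

```text
time: 11.38
eef_pos: [0.5141, 0.0311, 0.2078]
tcp_rot: [0.955, 0.297, -0.001, -0.001]
contact_force: [-0.1, -0.7, 0.3]
opening: 0.995
finger_force: 0.0
```

>>> apply_moves --pt "0 0 0 0 0 0.2" --pt "0 0 0 0 0 0.4" --pt "0 0 0 0 0 0.6" --pt "0 0 0 0 0 0.8" --pt "0 0 0 0 0 1" --pt "0 0 0 0 0 1"

```text
time: 12.12
eef_pos: [0.5142, 0.0308, 0.2081]
tcp_rot: [0.771, 0.637, -0.001, -0.001]
contact_force: [0.2, 0.4, 0.1]
opening: 0.998
finger_force: 0.0
```

Run:
```python
from h import *
C=cam('wrist'); im=ctrl.read_camera('wrist'); np.save('w6.npy',im)
s=ctrl.get_state(); print(s['eef_pos'],s['tcp_rot'],s['time'],s['qpos'])
for d in ctrl.silhouettes('board','wrist')[:2]:
    print(d['p'],d['xy'][0]*640,d['xy'][1]*400,d['pixels'].sum()); 
save('w6.png',im)
```

```text
[0.51433219 0.03079349 0.20829624] [ 7.71550730e-01  6.36166929e-01 -7.16761915e-04 -7.71695163e-04] 12.175 [-1.37295956e-01 -2.77577478e-02  2.00360112e+00 -1.03701874e-05
  1.16785569e+00  5.44634862e-02]
0.73 322.496 178.6 2956
0.2 328.832 219.60000000000002 11131
```

View pics/w6.png

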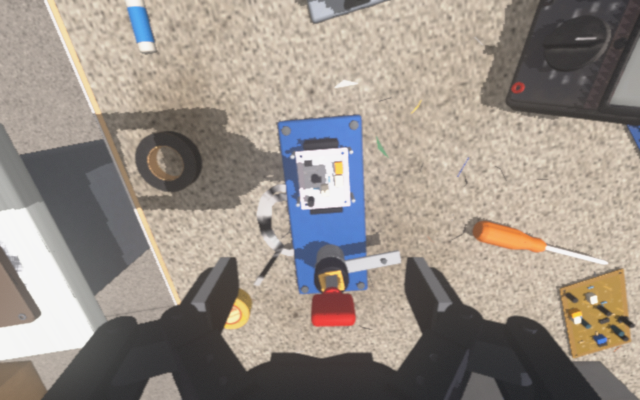

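Run:
```python
from h import *
C=cam('wrist'); im=np.load('w6.npy'); s=ctrl.get_state(); M=R.from_quat(s['tcp_rot']).as_matrix()
hsv=cv2.cvtColor(im,cv2.COLOR_RGB2HSV)
b=(hsv[...,0]>100)&(hsv[...,0]<122)&(hsv[...,1]>110); b[:,:270]=0;b[:,380:]=0;b[:105]=0
n,l,st,ce=cv2.connectedComponentsWithStats(b.astype(np.uint8)); i=1+np.argmax(st[1:,4])
m=np.zeros_like(l,np.uint8); cv2.fillConvexPoly(m,cv2.convexHull(np.argwhere(l==i)[:,::-1].astype(np.int32)),1)
x,c=fit(C,m,lambda x,y,a:box(x,y,a,.09,.22,0,.012),[.51,-.02,-.11]); print('nest',x,c,'seat',x[0]-.05*np.sin(x[2]),x[1]+.05*np.cos(x[2]))
w=(hsv[...,1]<50)&(hsv[...,2]>190); w[:140]=0;w[216:]=0;w[:,:292]=0;w[:,356:]=0
w=cv2.morphologyEx(w.astype(np.uint8),cv2.MORPH_OPEN,np.ones((3,3)))
r=cv2.minAreaRect(np.argwhere(w)[:,::-1].astype(np.float32)); W=np.array([atz(C,*p,.039) for p in cv2.boxPoints(r)]); e=np.diff(W,axis=0)
print(r,W.mean(0),np.linalg.norm(e,axis=1),np.degrees(np.arctan2(e[:,1],e[:,0])))
print('tool x',np.degrees(np.arctan2(M[1,0],M[0,0])), M[:,2])
```

```text
nest [ 0.51092003 -0.01799539 -0.10764089] 0.0944928526878357 seat 0.5162916859084905 0.031715223860122085
((322.8106689453125, 178.2544403076172), (58.275367736816406, 52.427188873291016), 86.05481719970703) [0.51541182 0.03304063 0.039     ] [0.05235973 0.06207098 0.055968  ] [ -6.98689291 -95.36967971 173.30829654]
tool x 79.02917199176959 [-1.63760716e-03  2.16013112e-04 -9.99998636e-01]
```

>>> apply_moves --pt "0.0014 0.0028 -0.05 0 0 0.1" --pt "0.0014 0.0028 -0.12 0 0 0.1" --pt "0.0014 0.0028 -0.17 0 0 0.1" --pt "0.0014 0.0028 -0.2 0 0 0.1" --pt "0.0014 0.0028 -0.216 0 0 0.1" --pt "0.0014 0.0028 -0.216 0 0 0.1" --pt "0.0014 0.0028 -0.216 0 0 0.1" --jaw 0.75

```text
time: 13.1
eef_pos: [0.5171, 0.0329, 0.038]
tcp_rot: [0.745, 0.667, 0.001, 0.001]
contact_force: [0.3, -0.2, 0.9]
opening: 0.742
finger_force: 0.0
```

>>> apply_moves --pt "0 0 0 0 0 0" --pt "0 0 0 0 0 0" --pt "0 0 0 0 0 0" --pt "0 0 0 0 0 0" --pt "0 0 0 0 0 0" --jaw 0 --squeeze 40

```text
time: 13.72
eef_pos: [0.5172, 0.0329, 0.0383]
tcp_rot: [0.745, 0.667, 0.001, 0.001]
contact_force: [-1.2, -0.7, 6.7]
opening: 0.591
finger_force: 41.5
```

>>> apply_moves --pt "0 0 0.03 0 0 0" --pt "0 0 0.08 0 0 0" --pt "0 0 0.15 0 0 0" --pt "0.02 0.08 0.22 0 0 0" --pt "0.056 0.159 0.2625 0 0 0" --pt "0.056 0.159 0.2625 0 0 0" --pt "0.056 0.159 0.2625 0 0 0" --pt "0.056 0.159 0.2625 0 0 0"

```text
time: 14.72
eef_pos: [0.56, 0.1598, 0.2455]
tcp_rot: [0.745, 0.667, -0.001, -0.0]
contact_force: [-0.6, -1.0, -0.8]
opening: 0.597
finger_force: 42.1
```

Run:
```python
from h import *
C=cam('wrist'); im=ctrl.read_camera('wrist'); np.save('w7.npy',im); import pickle
pickle.dump(C,open('C7.pkl','wb'))
s=ctrl.get_state(); print(s['eef_pos'],s['tcp_rot'],s['time'],s['qpos'],s['opening'])
for t in('glass','camera_stand'):
  for d in ctrl.silhouettes(t,'wrist')[:2]: print(t,d['p'],d['xy'][0]*640,d['xy'][1]*400,d['pixels'].sum())
a=cv2.resize(im[30:230,200:440],(576,480),interpolation=cv2.INTER_CUBIC)
b=cv2.resize(np.load('scene.npy')[250:320,180:260],(220,192)); c=cv2.resize(im,(220,138))
o=np.zeros((480,796,3),np.uint8); o[:,:576]=a; o[:192,576:]=b; o[200:338,576:]=c; save('w7.png',o)
```

```text
[0.55979627 0.1593808  0.24506721] [ 7.45268742e-01  6.66762485e-01 -1.32805992e-03 -7.25463247e-04] 14.775 [ 1.03291326e-01  8.91780576e-02  1.81380707e+00 -4.03825200e-04
  1.24160990e+00  2.14504288e-01] 0.5900946909950416
glass 0.82 325.824 97.39999999999999 6541
camera_stand 0.87 328.192 93.60000000000001 8154
camera_stand 0.59 210.688 359.6 360
```

View pics/w7.png

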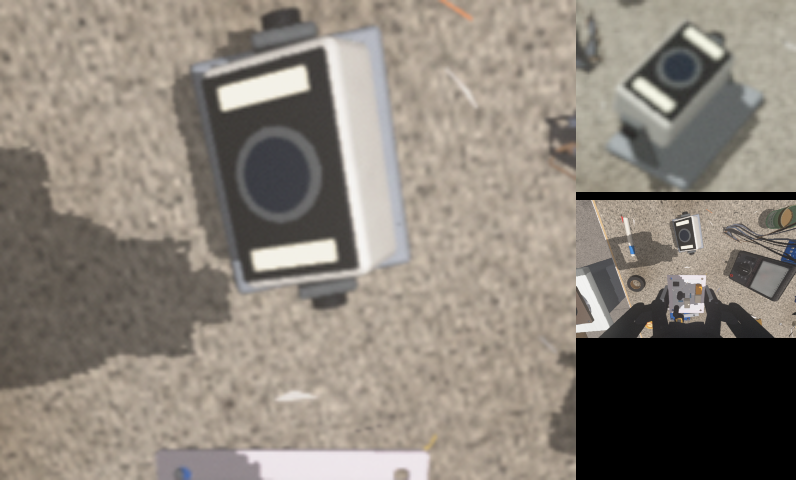

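```bash
cat > fitcam.py <<'E'
from h import *
import pickle
from scipy.optimize import least_squares
Cw=pickle.load(open('C7.pkl','rb')); Ct=cam('top'); Cs=cam('scene')
im=np.load('w7.npy'); g=im.max(2).astype(int)
cr=lambda u,v:(u/2.4+200-.3,v/2.4+30-.3)
m=np.zeros((400,640),np.uint8); m[30:160,270:360]=(g[30:160,270:360]<75)
# panel incl. bright bars: close holes by hull restricted to panel neighbourhood
poly=np.array([cr(*p) for p in((196,72),(332,40),(363,276),(240,289))]).astype(np.int32)
k=np.zeros_like(m); cv2.fillConvexPoly(k,poly,1); m&=cv2.dilate(k,np.ones((3,3)))
m=cv2.morphologyEx(m,cv2.MORPH_OPEN,np.ones((3,3)))
h=cv2.convexHull(np.argwhere(m)[:,::-1].astype(np.int32))
q=cv2.approxPolyN(h,4)[0] if hasattr(cv2,'approxPolyN') else None
print('panel quad',None if q is None else q.tolist(),'visual',[np.round(cr(*p),1).tolist() for p in((200,76),(328,46),(357,271),(243,285))])
obs_panel=np.array([cr(*p) for p in((200,76),(328,46),(357,271),(243,285))])
sg=np.array([[-1,1],[1,1],[1,-1],[-1,-1]])
def model(p):
    x,y,yaw,t,d,a,b=p
    Rz=R.from_euler('z',yaw).as_matrix(); A=np.array([x,y,.058])
    X=Rz@[1,0,0];Y=Rz@[0,1,0];n=Rz@[-np.sin(t),0,np.cos(t)];U=np.cross(Y,n)
    G=A+d*n
    return A,X,Y,U,n,G
def res(p,full=False):
    A,X,Y,U,n,G=model(p); a,b=p[5:]
    P=np.array([G+s[0]*a*U+s[1]*b*Y for s in sg])
    r=[('panel',(proj(Cw,P)-obs_panel)),
       ('glassW',(proj(Cw,G)-cr(279,174))),('glassS',(proj(Cs,G)-[217.2,273.8])/1.),('glassT',proj(Ct,G)-[230.4,170.0]),
       ('kn',proj(Cw,np.array([A+.056*Y,A-.056*Y]))-[cr(282,20),cr(328,298)]),
       ('base',.7*(proj(Cw,np.array([A*[1,1,0]+[0,0,.01]+.045*X+.055*Y,A*[1,1,0]+[0,0,.01]+.045*X-.055*Y]))-[cr(380,27),cr(408,261)]))]
    if full: return r
    pri=np.array([(a-.027)/.001,(b-.042)/.001,(p[4]-.035)/.02])
    return np.r_[np.concatenate([v.ravel() for _,v in r]),pri]
s=least_squares(res,[.58,.245,-.05,.3,.035,.027,.042],loss='soft_l1')
print(s.x.round(4),s.cost)
for n_,v in res(s.x,True): print(n_,v.round(1).tolist())
print('sd',np.sqrt(np.diag(np.linalg.inv(s.jac.T@s.jac))).round(4))
A,X,Y,U,n,G=model(s.x); V=G+.12*n
print('G',G,'n',n,'Y',Y,'U',U,'V',V)
# goal: tool z=-n, tool x=Y sign, tool y = U-ish
st=ctrl.get_state(); M=R.from_quat(st['tcp_rot']).as_matrix()
ux=Y; uz=-n; uy=np.cross(uz,ux); T=np.c_[ux,uy,uz]
rot=R.from_matrix(T@M.T).as_rotvec(); off=np.array([0,0,.0043])
tcp=V-T@off; print('tcp goal',tcp,'shift units',((tcp-st['eef_pos'])/.8).round(4),'turn units',(rot/np.radians(45)).round(4))
E
python3 fitcam.py
```

```text
panel quad [[301, 145], [283, 63], [334, 50], [347, 140]] visual [[283.0, 61.4], [336.4, 48.9], [348.4, 142.6], [301.0, 148.4]]
[0.5732 0.2385 0.0646 0.4075 0.0266 0.0262 0.0405] 4.388389028401178
panel [[0.0, 0.1], [-0.8, -1.1], [0.8, 0.2], [-0.7, -0.4]]
glassW [[0.4, 0.2]]
glassS [[-0.0, 0.6]]
glassT [[0.3, -0.1]]
kn [[0.0, 0.4], [-0.5, 0.8]]
base [[0.4, -0.9], [0.7, 1.1]]
sd [0.0007 0.0004 0.0084 0.0494 0.0027 0.0009 0.0006]
G [0.56269934 0.23783921 0.08239168] n [-0.39548516 -0.02556439  0.91811652] Y [-0.06450595  0.99791732  0.        ] U [0.91620438 0.05922398 0.39631055] V [0.51524112 0.23477148 0.19256567]
tcp goal [0.51354053 0.23466156 0.19651357] shift units [-0.058   0.0944 -0.0609] turn units [-0.0114 -0.5227  0.2216]
```

>>> apply_moves --pt "-0.03 0.05 0 -0.004 -0.17 0.07" --pt "-0.058 0.0944 -0.03 -0.008 -0.35 0.15" --pt "-0.058 0.0944 -0.05 -0.0114 -0.5227 0.2216" --pt "-0.058 0.0944 -0.061 -0.0114 -0.5227 0.2216" --pt "-0.058 0.0944 -0.061 -0.0114 -0.5227 0.2216" --pt "-0.058 0.0944 -0.061 -0.0114 -0.5227 0.2216" --pt "-0.058 0.0944 -0.061 -0.0114 -0.5227 0.2216" --pt "-0.058 0.0944 -0.061 -0.0114 -0.5227 0.2216"

```text
time: 15.88
eef_pos: [0.5152, 0.2356, 0.1986]
tcp_rot: [0.669, 0.714, 0.149, 0.139]
contact_force: [-0.0, -0.0, -0.9]
opening: 0.59
finger_force: 42.1
```

Run:
```python
from h import *
s=ctrl.get_state(); M=R.from_quat(s['tcp_rot']).as_matrix(); print(s['eef_pos'],M[:,2],M[:,0],s['finger_force'],s['opening'],s['time'])
# independent check of the held board in fixed cameras: predicted vs detected
P=s['eef_pos']+M@[0,0,.0]
for n in('scene','top'):
    C=cam(n); im=ctrl.read_camera(n)
    print(n,'pred',proj(C,P),[ (round(d['p'],2),round(d['xy'][0]*640,1),round(d['xy'][1]*400,1),d['pixels'].sum()) for d in ctrl.silhouettes('board',n)[:2]])
C=cam('top')
# key / strap check
T=cam('scene'); im=ctrl.read_camera('scene'); hsv=cv2.cvtColor(im,cv2.COLOR_RGB2HSV)
k=((hsv[...,0]<6)|(hsv[...,0]>174))&(hsv[...,1]>130)&(hsv[...,2]>60)
n,l,st,ce=cv2.connectedComponentsWithStats(k.astype(np.uint8))
print('key handle centre pred',proj(T,[.504,-.071,.109]),[(st[i,4],ce[i].round(1)) for i in range(1,n) if st[i,4]>40])
```

```text
[0.51517084 0.23558287 0.19858102] [ 0.39847005  0.02644462 -0.91680003] [-6.53554339e-02  9.97861977e-01  3.77290905e-04] 42.102325558662415 0.5901597373723617 15.875
scene pred [[223.47317034 245.95625264]] [(0.88, 219.4, 248.5, np.int64(524)), (0.44, 301.8, 240.3, np.int64(2075))]
top pred [[221.23736656 180.95003769]] [(0.65, 229.8, 181.8, np.int64(145))]
key handle centre pred [[313.17571963 201.33555247]] [(np.int32(56), array([144. , 152.9])), (np.int32(115), array([313.2, 202.1]))]
```

Run:
```python
from h import *
c=ctrl.get_calibration('wrist'); H=np.array(c['hand_eye']); C=(c,H[:3,:3],H[:3,3])
for z in(-.0007,.0043): print(z,proj(C,[[.031,-.026,z],[.031,.026,z]]).round(1).tolist())
print('seen',(157/2.4+200,450/2.4+30),(428/2.4+200,450/2.4+30))
```

```text
-0.0007 [[266.8, 217.4], [381.2, 217.4]]
0.0043 [[268.7, 213.3], [379.2, 213.3]]
seen (265.4166666666667, 217.5) (378.33333333333337, 217.5)
```

>>> apply_moves --pt "-0.002 -0.001 -0.0026 0 0 0" --pt "-0.002 -0.001 -0.0026 0 0 0" --pt "-0.002 -0.001 -0.0026 0 0 0" --pt "-0.002 -0.001 -0.0026 0 0 0" --pt "-0.002 -0.001 -0.0026 0 0 0" --pt "-0.002 -0.001 -0.0026 0 0 0"

```text
time: 16.88
eef_pos: [0.5129, 0.2349, 0.1959]
tcp_rot: [0.669, 0.715, 0.149, 0.139]
contact_force: [1.2, 0.2, -0.8]
opening: 0.595
finger_force: 42.1
```

```bash
python3 -c "
from plant import ctrl
print(ctrl.sign_off())"
```

```text
the job is handed in; nothing more can be done
None
```

I handed the job in at about 17 s of the 51 s limit, with no verdict reported back: the key stands in the turned knob, the strap is clear, and the board is held over the camera within about 1 mm of the worked-out pose; the camera-tilt estimate (about 0.41 rad, ±0.05) is the least certain part.

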